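# Set the throttle valve two turns off its seat

## Task

Set the bench throttle valve for the next run: wind its handwheel clockwise (seen from above) until you feel the valve come up against its seat, without forcing it, then open it counter-clockwise by exactly two full turns from there. Finish with the wheel still and your gripper still holding the upright crank handle, so that the setting cannot wander; do not push about the things that lie round the valve.

Things in the scene. Friction and masses are not known exactly. Their poses are not given: they have to be found in the camera images.
- throttle_valve: The fixed valve: a steel globe valve in a short rigid line with a round pressure gauge, on a grey base plate 130 x 275 x 10 mm. Origin on the valve's upright axis at bench level, z up. The line runs along y; the gauge stands at y = +92 mm, its top at 145 mm; the plate reaches from y = -115 to +160 mm. Only wheel and handle are higher than 145 mm.
- stem: The valve's rising screw stem under the wheel, moving up and down with it (it does not turn). Origin that of the wheel: 160 mm above the bench when the valve just touches its seat, 3 mm higher per turn open. At the start it is half to one and a half turns open; it can open four turns. It stays where it is left.
- handwheel: The dark steel handwheel lying level on the valve: rim circle 104 mm across, rim bar 12 mm thick, three spokes, hub nut reaching 12 mm above the origin. Origin on the axis in the rim's middle plane, z up, x towards the crank handle. Clockwise from above closes. It turns at about 0.12 N m (2 to 3 N at the handle); at the seat this rises by about 5 N m per rad (about 2 N per mm at the handle).
- crank_handle: The black upright crank handle on the wheel's rim: a smooth round sleeve, 22 mm across and 55 mm tall, that revolves freely on its pin, so a gripper can hold it and carry it round in a circle without itself turning. Origin on the handle's axis half-way up, 52 mm from the wheel's axis and 36 mm above the wheel's origin (about 200 mm above the bench), z up.
- spanner: A flat steel spanner, 30 x 141 x 6 mm, lying loose on the bench in front of the valve (bystander). Origin under its middle.
- timer: A small bench timer, 66 x 60 x 20 mm, lying loose on its back in front of the valve (bystander). Origin under its middle.
- oil_bottle: A small plastic bottle, 40 mm across and 80 mm tall, standing loose beside the valve (bystander). Origin under its middle.

How it is judged (in metres and radians):
On the way:
1. The valve is closed: the wheel has been wound down until it bears on its seat (z of handwheel in the frame of throttle_valve below 0.16002 m), for 0.2 s.
At the end, for the whole second after the job is handed in: The wheel stands two turns open from the seat, within 1/15 of a turn (24 degrees; wheel 5.8 to 6.2 mm above its seated height), and is at rest, while the fingers hold the crank handle (contact force over 2 N); spanner, timer and oil bottle are within 20 mm of where they were (z of handwheel in the frame of throttle_valve between 0.1658 and 0.1662 m and contact force between the fingers and crank_handle above 2 N and angular speed of handwheel below 0.15 rad/s and distance of each of spanner, timer, oil_bottle from where it was at the start of the episode below 0.02 m); the arm keeps its last pose, push and grip.
It fails at once if The valve is forced into its seat (wheel driven more than 0.16 mm, about a third of a radian, below its seated height: some 30 N sideways on the handle) (z of handwheel in the frame of throttle_valve below 0.15984 m).
It fails at once if The spanner is pushed more than 20 mm from its place or knocked over (distance of spanner from where it was at the start of the episode above 0.02 m or angle between spanner's own z axis and vertical above 0.5 rad).
It fails at once if The timer is pushed more than 20 mm from its place or knocked over (distance of timer from where it was at the start of the episode above 0.02 m or angle between timer's own z axis and vertical above 0.5 rad).
It fails at once if The oil bottle is pushed more than 20 mm from its place or knocked over (distance of oil_bottle from where it was at the start of the episode above 0.02 m or angle between oil_bottle's own z axis and vertical above 0.5 rad).
It also fails if it takes over 70 s, if anything falls off the work surface, if the arm or the gripper's body presses on something with over 40 N, if the wrist force passes 120 N, or if a joint passes its speed limit or range.

## Robot

A 7-joint arm with a two-finger parallel gripper is mounted at the origin on a cart in front of the work surface, level with it; the furniture and walls round the work are solid. World frame = base frame: x ahead of the robot, y to its left, z up, the work surface at z = 0. Lengths are in mm, angles in rad, forces in N, time in s.
With the tool pointing down it reaches from about 425 to 1025 mm from the base axis. Payload 3.6 kg.
Tool frame: the origin (TCP) lies at the centre of the arm's flange, where the gripper is bolted on; the fingertips stand 173 mm ahead of it and the grasp point (between the pads) lies 155 mm ahead of it; x points along the fingers, y is the direction in which the jaws open and shut, and the axes are right-handed (so a half turn about x gives the same grasp; the last joint's range is limited). The gripper opens to 85 mm and grips with 20 to 120 N. Pads are 22 mm wide; open, the fingers measure 114 mm over their backs; the gripper's body (76 mm by 85 mm) begins 54 mm behind the grasp point. The pads swing forward as they close: fully open they stand 13 mm farther back than shut.
Start: joints at [-1.214, 0.591, 0.048, 1.609, -0.033, 0.943, -0.034], TCP at [315.864, 652.579, 404.702] pointing down, gripper open.
Joint ranges: [-2.69, 2.69], [-0.47, 2.24], [-1.27, 1.36], [0.19, 2.51], [-1.53, 4.68], [0.08, 2.07], [-3.09, 3.09]. Speed limits (rad/s): [2.57, 2.57, 3.14, 3.14, 3.14, 3.14, 3.14].

## Interface

Orientations are given as [roll, pitch, yaw] about the fixed x, y, z axes, in that order (R = Rz(yaw) Ry(pitch) Rx(roll)).
In Python, from workcell import * gives the robot as it stands.
- The arm moves only by the tool play_rows, never from a script. Its argument "steps" is a list of rows, each an object with "slide": the shift along the tool's x, y, z in m, a list of three; "angular": the turn, a rotation vector about the tool's x, y, z in rad, a list of three. A call has 1 to 5 rows; each row is the pose to reach, as a shift and turn from the pose commanded when the call began, along the tool's axes at that moment; what a row does not reach only later rows make up. A row lasts 1/10 s, in which the tool goes at most 50 mm and 8.59 degrees, less where a joint would pass 70% of its speed; a pose out of reach is approached as far as the arm can. A call with a gripper value outside its range is refused whole. "hand" is the finger opening in m, from 0 to 0.0854, set as the call begins (left out, the last holds). The fingers move at their own pace and stop on an object; "newtons" is the grip in N (left out, the last holds). Time passes only in rows, so rows that repeat a pose let the fingers close. It gives the time, the measured TCP pose, the force and the opening at its end, in the units of the state.
- read_state(): the state, without advancing time (a new reading comes with each control period).
- grab_frame(name): name is "scene" or "side" or "wrist"; returns a dict with "pixels" (384x512x3 uint8, blue, green, red), "z_map" (384x512 float32, mm along the optical axis (not along the pixel's ray), 0 where there is no reading), "mtx" (3x3 intrinsics, pixels), "distortion" ([k1, k2, p1, p2, k3] as OpenCV has them; the pictures are not rectified), "origin" and "orientation" of the camera in the world. Camera axes: x right, y up, looking along -z (the intrinsics and any distortion apply to the point x, -y, -z); pixel columns grow to the right and rows downward; lengths in mm; the calibration is good to about 2 mm. A picture is of the moment at which its call begins.
- job_done(): hands the job in, once; it reports no verdict.
Trained networks look in a picture, given as the dict that the camera call returned (one of the last four; its "shot" number tells which), for a name from the list of things; names that differ only in an ending like _2 or _b are one class to them, and where a whole thing is asked for, a point or a joint stands for the part that bears it (a point fixed in the world has none). Each returns a list of dicts, best first, with "p" (0 to 1); they miss things now and then, are a little off and sometimes report something else, mostly with a low value. They report only what shows in the picture. A call takes as long as a camera call.
- outline_of(thing, picture): "mask" (384x512 bool, what is visible of it) and "box" ([left, top, right, bottom] in pixels, round what is visible of it).
- spot_point(thing, picture): "at" ([column, row] in pixels: a listed point, or the origin of a listed thing).
The state is a dict: "time": time; "joint_pos": joint angles; "qvel": joint speeds; "effort": joint torques, N m; "ee_pos": TCP position; "ee_rot": TCP orientation; "contact_force": force on the tool from outside, world axes, zero at the start; "torque": the same for the moment, N m; "opening": finger opening in mm.
Only numpy, scipy, OpenCV 4.12 (cv2) and the standard library are available. Lean on these libraries where they do the work, as an engineer would, in place of code of your own. Each camera call takes 0.05 s, during which the arm holds its last target. There are 200 camera calls.

## Working session

There is one attempt and no reset: what is moved stays moved. The work goes in short steps, Python scripts to look and compute and a tool call to move; the robot and the scene stay as the last step left them, time stands still between calls to the robot, and variables do not carry over. Pictures are saved under pics/ and viewed, about 8 in all and at most 12, crops included, and the job is handed in when it is done.

Besides the shell and the picture viewer there is one more tool, called after "Call:" in YAML: its name, and indented under it one key for each argument. play_rows: Moves the arm, as the interface text tells. Its arguments: {"type":"object","properties":{"steps":{"type":"array"},"hand":{"type":"number"},"newtons":{"type":"number"}},"required":["steps"]}

```bash
mkdir -p pics; ls; cat > h.py <<'E'
from workcell import *
import numpy as np, cv2
from scipy.spatial.transform import Rotation as R
def cam_R(f):
    o=np.array(f["orientation"],float)
    return o if o.shape==(3,3) else R.from_euler('xyz',o).as_matrix()
def px2w(f,uv,z=None,plane=None):
    n=cv2.undistortPoints(np.array(uv,float).reshape(-1,1,2),np.array(f["mtx"]),np.array(f["distortion"],float)).reshape(-1,2)
    d=np.c_[n[:,0],-n[:,1],-np.ones(len(n))]@cam_R(f).T
    o=np.array(f["origin"],float)
    s=np.asarray(z,float) if z is not None else (plane-o[2])/d[:,2]
    return o+d*np.reshape(s,(-1,1))
def w2px(f,P):
    c=(np.atleast_2d(P)-np.array(f["origin"]))@cam_R(f)
    return cv2.projectPoints(c*[1,-1,-1],np.zeros(3),np.zeros(3),np.array(f["mtx"]),np.array(f["distortion"],float))[0].reshape(-1,2)
def cloud(f,mask):
    v,u=np.nonzero(mask&(f["z_map"]>0))
    return px2w(f,np.c_[u,v],f["z_map"][v,u])
E
python3 - <<'E'
from h import *
s=read_state(); print(s)
ims=[]
for n in ["scene","side"]:
    f=grab_frame(n); ims.append(f["pixels"]); print(n,f["origin"],f["orientation"])
    for t in ["throttle_valve","handwheel","crank_handle","spanner","timer","oil_bottle"]:
        r=spot_point(t,f); m=outline_of(t,f)
        if r: print(t,np.round(r[0]["at"]),round(r[0]["p"],2),end=' ')
        if m:
            c=cloud(f,m[0]["mask"]); print(t,m[0]["box"],round(m[0]["p"],2),np.round(np.median(c,0)),np.round(np.percentile(c,[2,98],0)))
cv2.imwrite("pics/a.png",np.vstack(ims)[:, :]); 
cv2.imwrite("pics/s.png",ims[0]);cv2.imwrite("pics/d.png",ims[1])
E
```

```text
pics
{'time': 0.0, 'joint_pos': array([-1.21348001,  0.59210054,  0.04832502,  1.6098159 , -0.03331951,
        0.94270259, -0.03366538]), 'qvel': array([-0.00102617,  0.00106145, -0.00019632,  0.000643  , -0.00103772,
       -0.00032157,  0.00131866]), 'effort': array([-2.98868572e-04, -5.48690736e+01,  1.54628411e+00, -1.98124480e+01,
        9.31110000e-03,  9.05378169e-03,  4.38084300e-06]), 'ee_pos': array([315.67688472, 652.18127181, 403.55697121]), 'ee_rot': array([-1.51549942,  1.56857558, -1.96623278]), 'contact_force': array([-0.10843546,  0.09801753,  0.2454211 ]), 'torque': array([ 0.01971247, -0.04864272,  0.02762176]), 'opening': 85.56880890139698}
scene [-171.46085037 -416.39492047  577.18018718] [ 1.07834089e+00 -8.89258726e-04 -1.00775994e+00]
throttle_valve [275. 260.] 0.98 throttle_valve [202.2, 159.7, 321.4, 296.7] 0.89 [513.  14.  18.] [[449. -82.   5.]
 [575. 164. 204.]]
handwheel [255. 309.] 0.63 handwheel [241.9, 163.7, 300.4, 204.3] 0.89 [524.   8. 165.] [[470. -42.  12.]
 [769. 161. 224.]]
crank_handle [294. 176.] 0.86 crank_handle [286.8, 166.6, 300.4, 191.
[... 477 characters left out ...]
01.4, 278.4] 0.75 [523.  -4.  10.] [[453. -95.   6.]
 [604. 144. 212.]]
handwheel [271. 178.] 0.88 handwheel [241.4, 158.4, 298.7, 200.6] 0.74 [526.  -0. 166.] [[473. -42.  -1.]
 [580. 270. 225.]]
crank_handle [280. 173.] 0.8 crank_handle [271.9, 166.9, 288.4, 193.5] 0.83 [531. -40. 200.] [[524. -43. 174.]
 [541. -35. 224.]]
spanner [219. 213.] 0.55 spanner [212.8, 189.3, 230.8, 233.0] 0.79 [433. 111.   3.] [[417.  52.  -3.]
 [445. 188.   5.]]
timer [202. 265.] 0.91 timer [184.6, 246.3, 219.0, 279.3] 0.77 [376. -43.  16.] [[344. -67.   3.]
 [407.  -8.  19.]]
oil_bottle [260. 294.] 0.69 oil_bottle [252.0, 261.3, 275.0, 301.7] 0.56 [ 479. -145.   52.] [[ 462. -153.    6.]
 [ 497. -122.   80.]]
```

```bash
python3 - <<'E'
from h import *
from scipy.optimize import least_squares
ims=[];W=[];H=[]
for n in ["scene","side"]:
    f=grab_frame(n); p=f["pixels"]
    m=outline_of("handwheel",f)[0]["mask"]; mc=outline_of("crank_handle",f)[0]["mask"]
    c=cloud(f,m&~mc); h=cloud(f,mc)
    c=c[(c[:,2]>150)&(c[:,2]<185)&(c[:,0]<600)]; h=h[(h[:,2]>182)&(h[:,2]<222)]
    ok=c
    # top-of-rim: outer radius points; robust circle fit, r free
    def res(q,c=c):
        r=np.hypot(c[:,0]-q[0],c[:,1]-q[1]); return np.where(r>38,r-52,0)
    s=least_squares(res,[526,6],loss='soft_l1',f_scale=3); r=np.hypot(*(c[:,:2]-s.x).T)
    sh=least_squares(lambda q:np.hypot(h[:,0]-q[0],h[:,1]-q[1])-11,h[:,:2].mean(0)+5*(lambda d:d/np.linalg.norm(d))(h[:,:2].mean(0)-np.array(f["origin"])[:2]),loss='soft_l1',f_scale=2)
    print(n,len(c),s.x,np.percentile(r,[5,50,95]),'z rim',np.percentile(c[r>40,2],[5,50,90,98]),'handle',len(h),sh.x,'dist',np.hypot(*(sh.x-s.x)),np.degrees(np.arctan2(*(sh.x-s.x)[::-1])))
    cr=p[130:340,130:360]; ims.append(cv2.resize(cr,None,fx=1.7,fy=1.7,interpolation=cv2.INTER_CUBIC))
cv2.imwrite("pics/b.png",np.hstack(ims)); print(ims[0].shape)
E
```

```text
Traceback (most recent call last):
IndexError: list index out of range
```

Networks miss now and then; retry around the miss.

```bash
cat >> h.py <<'E'
from scipy.optimize import least_squares
def see(n,axis=None,verbose=True):
    for k in range(4):
        f=grab_frame(n); a=outline_of("handwheel",f); b=outline_of("crank_handle",f)
        if a and b: break
    else: print(n,"missed",bool(a),bool(b)); return f
    m,mc=a[0]["mask"],b[0]["mask"]
    c=cloud(f,m&~mc); h=cloud(f,mc)
    c=c[(c[:,2]>150)&(c[:,2]<185)&(c[:,0]<600)]; h=h[(h[:,2]>182)&(h[:,2]<222)]
    def res(q):
        r=np.hypot(c[:,0]-q[0],c[:,1]-q[1]); return np.where(r>38,r-52,0)
    s=least_squares(res,[526,6],loss='soft_l1',f_scale=3); r=np.hypot(*(c[:,:2]-s.x).T)
    h0=h[:,:2].mean(0); d=h0-np.array(f["origin"])[:2]
    sh=least_squares(lambda q:np.hypot(h[:,0]-q[0],h[:,1]-q[1])-11,h0+6*d/np.linalg.norm(d),loss='soft_l1',f_scale=2)
    print(n,len(c),s.x,np.percentile(r,[5,50,95]),'z rim',np.percentile(c[r>40,2],[5,50,90,98]),'handle',len(h),sh.x,'dist',np.hypot(*(sh.x-s.x)),np.degrees(np.arctan2(*(sh.x-s.x)[::-1])))
    return f
E
python3 - <<'E'
from h import *
ims=[]
for n in ["scene","side"]:
    p=see(n)["pixels"]
    ims.append(cv2.resize(p[130:340,130:360],None,fx=1.7,fy=1.7,interpolation=cv2.INTER_CUBIC))
cv2.imwrite("pics/b.png",np.hstack(ims))
E
```

```text
scene 893 [522.71045841  16.86795809] [ 7.01016809 50.16664157 55.24860676] z rim [159.8031472  165.16448852 167.86155826 168.54775281] handle 243 [533.45069257 -31.8391385 ] dist 49.877188049861125 -77.56490073830125
side 1029 [526.79794623  15.41365559] [ 7.96494692 51.24463052 57.14036165] z rim [158.89238376 165.44558837 167.68554848 168.68725963] handle 220 [533.39255329 -30.75585778] dist 46.63810466801191 -81.87115967488022
```

View pics/b.png

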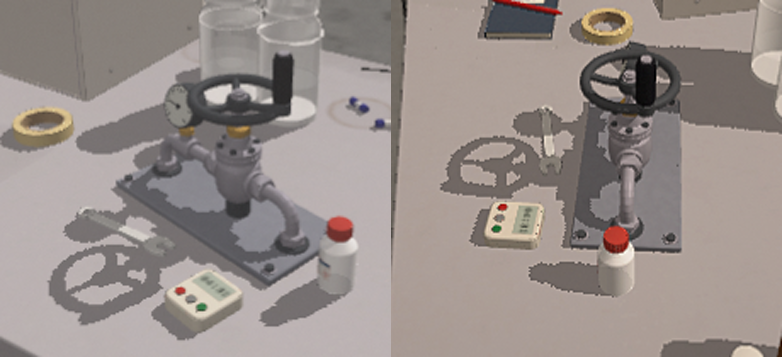

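```bash
python3 - <<'E'
from h import *
s=read_state(); M=R.from_euler('xyz',s["ee_rot"]).as_matrix(); print(s['time'],np.round(M,4))
# wanted: tool x down, keep y-heading levelled
for T in ([533.4,-32,440],[533.4,-32,356]):
    print(np.round(M.T@(np.array(T)-s["ee_pos"])/1000,4))
y=M[:,1].copy(); print('jaw heading deg',np.degrees(np.arctan2(y[1],y[0])))
yd=np.array([0,1.,0]);
for yd in ([0,1.,0],[0,-1.,0],[1.,0,0],[-1.,0,0]):
    x=np.array([0,0,-1.]); D=np.c_[x,yd,np.cross(x,yd)]
    print(yd,np.round(R.from_matrix(M.T@D).as_rotvec(),4))
E
```

```text
1.7 [[ 0.000e+00  4.357e-01  9.001e-01]
 [ 1.000e-04  9.001e-01 -4.357e-01]
 [-1.000e+00  1.000e-04  0.000e+00]]
[-0.0353 -0.5214  0.494 ]
[ 0.0487 -0.5214  0.494 ]
jaw heading deg 64.17302709837894
[0, 1.0, 0] [-4.508e-01  0.000e+00 -1.000e-04]
[0, -1.0, 0] [ 2.6908e+00 -1.0000e-04 -0.0000e+00]
[1.0, 0, 0] [ 1.12e+00 -0.00e+00 -1.00e-04]
[-1.0, 0, 0] [-2.0216e+00  1.0000e-04 -1.0000e-04]
```

Call:
play_rows:
  steps:
    - {"slide": [-0.03,-0.03,0.03],"angular": [0,0,0]}
    - {"slide": [-0.035,-0.065,0.06],"angular": [0,0,0]}
    - {"slide": [-0.035,-0.1,0.095],"angular": [0,0,0]}
    - {"slide": [-0.035,-0.135,0.13],"angular": [0,0,0]}
    - {"slide": [-0.035,-0.17,0.16],"angular": [0,0,0]}
  hand: 0.06
  newtons: 60

```text
time: 2.2
ee_pos: [386.8, 427.5, 440.1]
ee_rot: [0.716, 1.57, 0.264]
contact_force: [-0.3, -0.3, 0.4]
opening: 60.0
```

Call:
play_rows:
  steps:
    - {"slide": [0,-0.035,0.033],"angular": [0,0,0]}
    - {"slide": [0,-0.07,0.066],"angular": [0,0,0]}
    - {"slide": [0,-0.105,0.1],"angular": [0,0,0]}
    - {"slide": [0,-0.14,0.133],"angular": [0,0,0]}
    - {"slide": [0,-0.17,0.162],"angular": [0,0,0]}

```text
time: 2.7
ee_pos: [458.0, 203.5, 440.1]
ee_rot: [0.366, 1.57, -0.086]
contact_force: [0.5, 0.2, 0.6]
opening: 60.0
```

Call:
play_rows:
  steps:
    - {"slide": [0,-0.035,0.033],"angular": [-0.1,0,0]}
    - {"slide": [0,-0.07,0.066],"angular": [-0.2,0,0]}
    - {"slide": [0,-0.105,0.1],"angular": [-0.3,0,0]}
    - {"slide": [0,-0.14,0.133],"angular": [-0.4,0,0]}
    - {"slide": [0,-0.17,0.162],"angular": [-0.4508,0,0]}

```text
time: 3.2
ee_pos: [529.7, -20.1, 440.1]
ee_rot: [-0.291, 1.57, -0.289]
contact_force: [0.5, -0.4, 0.8]
opening: 60.5
```

```bash
python3 - <<'E'
from h import *
s=read_state(); M=R.from_euler('xyz',s["ee_rot"]).as_matrix(); print(s,np.round(M,4))
f=grab_frame("wrist");print(f["origin"],f["orientation"])
ims=[f["pixels"]]
for t in ["handwheel","crank_handle"]:
    r=spot_point(t,f); print(t,r and (r[0]["at"],r[0]["p"]), r and px2w(f,r[0]["at"],plane=162 if t=="handwheel" else 198))
f=see("side")
cv2.imwrite("pics/c.png",ims[0])
E
```

```text
{'time': 3.2, 'joint_pos': array([-0.15643868,  0.30398893,  0.13712433,  2.01581603, -0.05530203,
        0.82416748,  1.58415069]), 'qvel': array([ 0.74843153,  0.17847615,  0.0232963 , -0.26573329, -0.05414539,
        0.08758674,  1.2771062 ]), 'effort': array([ -2.97444128, -38.14174533,   1.85493328, -16.85618162,
         0.11441922,   0.04682529,  -0.68767302]), 'ee_pos': array([529.68784633, -20.11463753, 440.14316664]), 'ee_rot': array([-0.29069434,  1.56967604, -0.28934834]), 'contact_force': array([ 0.52931084, -0.43840333,  0.75907582]), 'torque': array([ 0.05843639, -0.02554035,  0.02454863]), 'opening': 60.47207435920669} [[ 1.1e-03 -1.3e-03  1.0e+00]
 [-3.0e-04  1.0e+00  1.3e-03]
 [-1.0e+00 -3.0e-04  1.1e-03]]
[461.57438855 -20.536011   408.64723324] [-2.75221095e-01  3.54530306e-04  1.57069263e+00]
handwheel ([299.2, 190.1], 0.74) [[528.78689779  17.94090819 162.        ]]
crank_handle ([245.3, 209.0], 0.88) [[535.27977658 -31.89342616 198.        ]]
side 1041 [526.69585293  15.63658351] [ 7.7874735  51.3915188  57.32968104] z rim [158.80245752 165.37570734 167.53416276 168.62501479] handle 219 [533.32198902 -30.74037844] dist 46.8479271609078 -81.86886149304486
```

View pics/c.png

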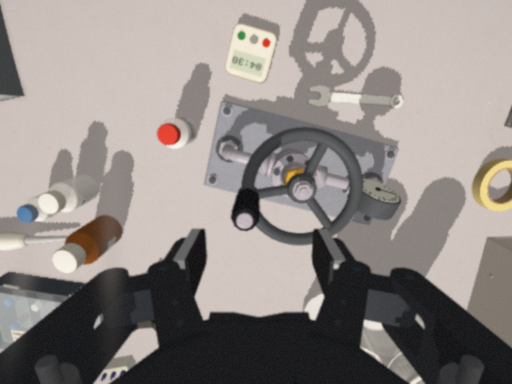

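```bash
python3 - <<'E'
from h import *
f=grab_frame("wrist"); f=grab_frame("wrist"); print(read_state()["ee_pos"])
for t in ["handwheel","crank_handle"]:
    r=spot_point(t,f); print(t,r and (r[0]["at"],r[0]["p"]), r and px2w(f,r[0]["at"],plane=162 if t=="handwheel" else 198))
f=see("wrist")
g=grab_frame("scene"); print("beaker base/top",px2w(g,[[283,192],[300,200]],plane=0), g["z_map"][140:200:10,[285,300,310]])
E
```

```text
[529.04562868 -15.46044933 439.65352396]
handwheel ([177.8, 134.0], 0.73) [[474.96871947 -89.32078963 162.        ]]
crank_handle ([241.5, 211.7], 0.6) [[536.50567287 -30.21698507 198.        ]]
wrist 5507 [526.3717727   19.33072534] [ 8.51198704 48.84320778 56.63387878] z rim [162.70273131 166.83974606 168.2454376  169.03354814] handle 399 [534.19388494 -31.60746668] dist 51.535277691648545 -81.26980698133656
beaker base/top [[797.32608205 147.86583425   0.        ]
 [782.40422169  89.32358342   0.        ]] [[1175.5791  1133.2921  1133.6941 ]
 [1152.0157  1137.2753  1142.0963 ]
 [1164.9043  1142.9254  1143.871  ]
 [1175.7064   872.7935  1159.8309 ]
 [ 952.4347   878.6435  1169.5634 ]
 [1197.1982   896.75616 1186.6125 ]]
```

Call:
play_rows:
  steps:
    - {"slide": [0,-0.016,0.005],"angular": [0,0,0]}
    - {"slide": [0.02,-0.016,0.005],"angular": [0,0,0]}
    - {"slide": [0.045,-0.016,0.005],"angular": [0,0,0]}
    - {"slide": [0.07,-0.016,0.005],"angular": [0,0,0]}
    - {"slide": [0.084,-0.016,0.005],"angular": [0,0,0]}

```text
time: 4.4
ee_pos: [533.8, -33.1, 354.0]
ee_rot: [-3.126, 1.568, -3.125]
contact_force: [-0.3, -0.0, 0.3]
opening: 59.7
```

Call:
play_rows:
  steps:
    - {"slide": [0,0,0],"angular": [0,0,0]}
    - {"slide": [0,0,0],"angular": [0,0,0]}
    - {"slide": [0,0,0],"angular": [0,0,0]}

```text
time: 4.7
ee_pos: [534.9, -33.3, 356.7]
ee_rot: [0.001, 1.569, 0.001]
contact_force: [0.2, 1.0, -0.2]
opening: 60.1
```

```bash
python3 - <<'E'
from h import *
s=read_state(); print(s["time"],s["ee_pos"],s["contact_force"])
f=see("wrist"); cv2.imwrite("pics/e.png",f["pixels"])
E
```

```text
4.7 [534.88064119 -33.30303062 356.68281591] [ 0.17386092  0.99085231 -0.23870602]
wrist 10770 [526.90935466  18.02211768] [ 7.71673573 48.56039377 56.14748137] z rim [162.47264345 166.87490344 168.2462116  168.88650787] handle 1493 [534.30332763 -31.43308502] dist 50.00487886247031 -81.49677780890873
```

View pics/e.png

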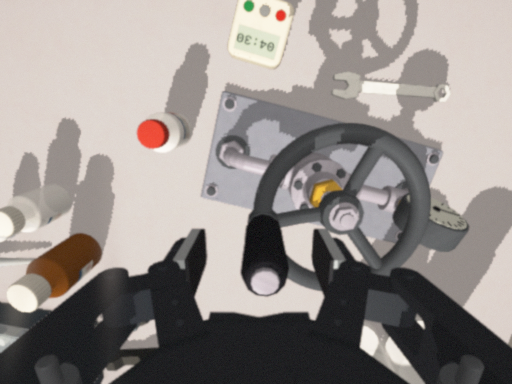

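Call:
play_rows:
  steps:
    - {"slide": [0,0.0015,-0.0005],"angular": [0,0,0]}
    - {"slide": [0,0.0015,-0.0005],"angular": [0,0,0]}
    - {"slide": [0,0.0015,-0.0005],"angular": [0,0,0]}
    - {"slide": [0,0.0015,-0.0005],"angular": [0,0,0]}
    - {"slide": [0,0.0015,-0.0005],"angular": [0,0,0]}
  hand: 0.01
  newtons: 70

```text
time: 5.35
ee_pos: [533.9, -31.2, 356.1]
ee_rot: [1.397, 1.57, 1.398]
contact_force: [-0.9, 2.4, 3.9]
opening: 20.3
```

Call:
play_rows:
  steps:
    - {"slide": [0,0,0],"angular": [0,0,0]}
    - {"slide": [0,0,0],"angular": [0,0,0]}
    - {"slide": [0,0,0],"angular": [0,0,0]}

```text
time: 5.65
ee_pos: [533.9, -31.3, 356.0]
ee_rot: [1.42, 1.57, 1.42]
contact_force: [-1.2, 2.5, 4.9]
opening: 20.4
```

```bash
python3 - <<'E'
from h import *
s=read_state(); print(s["time"],s["ee_pos"],s["contact_force"],s["opening"])
E
```

```text
5.65 [533.92340986 -31.26775907 356.03285534] [-1.17209419  2.54536031  4.88171926] 20.438330947272135
```

```bash
cat >> h.py <<'E'
def arc(t0,t1,n=5):
    t=np.radians(np.linspace(t0,t1,n+1)); P=52*np.c_[np.cos(t),np.sin(t)]; d=(P-P[0])[1:]/1000
    for i,k in enumerate(d): print('{"slide": [%.4f, %.4f, %.4f], "angular": [0, 0, 0]}'%(-.003*(t[i+1]-t[0])/2/np.pi,k[1],k[0]),end=', ')
    print()
E
python3 -c "
from h import *
arc(-82,-122);arc(-122,-172)"
```

```text
{"slide": [0.0001, -0.0005, -0.0072], "angular": [0, 0, 0]}, {"slide": [0.0001, 0.0000, -0.0145], "angular": [0, 0, 0]}, {"slide": [0.0002, 0.0015, -0.0216], "angular": [0, 0, 0]}, {"slide": [0.0003, 0.0040, -0.0284], "angular": [0, 0, 0]}, {"slide": [0.0003, 0.0074, -0.0348], "angular": [0, 0, 0]}, 
{"slide": [0.0001, 0.0055, -0.0072], "angular": [0, 0, 0]}, {"slide": [0.0002, 0.0121, -0.0134], "angular": [0, 0, 0]}, {"slide": [0.0003, 0.0197, -0.0184], "angular": [0, 0, 0]}, {"slide": [0.0003, 0.0280, -0.0219], "angular": [0, 0, 0]}, {"slide": [0.0004, 0.0369, -0.0239], "angular": [0, 0, 0]},
```

Call:
play_rows:
  steps:
    - {"slide": [0.0001,-0.0005,-0.0072],"angular": [0,0,0]}
    - {"slide": [0.0001,0.0,-0.0145],"angular": [0,0,0]}
    - {"slide": [0.0002,0.0015,-0.0216],"angular": [0,0,0]}
    - {"slide": [0.0003,0.004,-0.0284],"angular": [0,0,0]}
    - {"slide": [0.0003,0.0074,-0.0348],"angular": [0,0,0]}

```text
time: 6.15
ee_pos: [500.0, -24.1, 355.9]
ee_rot: [0.034, 1.565, 0.034]
contact_force: [4.8, 3.3, -0.9]
opening: 20.5
```

Call:
play_rows:
  steps:
    - {"slide": [0,0,0],"angular": [0,0,0]}
    - {"slide": [0,0,0],"angular": [0,0,0]}

```text
time: 6.35
ee_pos: [499.2, -23.6, 355.7]
ee_rot: [0.429, 1.568, 0.43]
contact_force: [1.4, 5.4, 2.8]
opening: 20.4
```

```bash
python3 - <<'E'
from h import *
s=read_state(); print(s["time"],s["ee_pos"],s["contact_force"],s["opening"])
f=see("side")
E
```

```text
6.35 [499.21512881 -23.55379312 355.73062045] [1.43484825 5.44222417 2.78414235] 20.40244452652007
side missed True False
```

Call:
play_rows:
  steps:
    - {"slide": [0.0001,0.0055,-0.0072],"angular": [0,0,0]}
    - {"slide": [0.0002,0.0121,-0.0134],"angular": [0,0,0]}
    - {"slide": [0.0003,0.0197,-0.0184],"angular": [0,0,0]}
    - {"slide": [0.0003,0.028,-0.0219],"angular": [0,0,0]}
    - {"slide": [0.0004,0.0369,-0.0239],"angular": [0,0,0]}

```text
time: 7.45
ee_pos: [475.7, 11.4, 355.4]
ee_rot: [-0.404, 1.566, -0.405]
contact_force: [5.5, -2.0, -0.1]
opening: 20.5
```

Call:
play_rows:
  steps:
    - {"slide": [0,0,0],"angular": [0,0,0]}
    - {"slide": [0,0,0],"angular": [0,0,0]}

```text
time: 7.65
ee_pos: [475.6, 12.9, 355.4]
ee_rot: [0.252, 1.569, 0.253]
contact_force: [5.5, 1.4, 3.4]
opening: 20.6
```

```bash
python3 - <<'E'
from h import *
s=read_state(); print(s["time"],s["ee_pos"],s["contact_force"],s["opening"])
P=np.array([[533.92,-31.27],[499.2,-23.6],s["ee_pos"][:2]])
q=least_squares(lambda q:np.hypot(*(P-q).T)-52,[526,19]); C=q.x
print(C,q.fun,[np.degrees(np.arctan2(*(p-C)[::-1])) for p in P])
arc(-172,-202)
E
```

```text
7.65 [475.63900846  12.85060233 355.36262657] [5.49207265 1.42825437 3.35471058] 20.60327576179481
[527.1045654   20.28033569] [-0.00108406  0.00142912 -0.00091839] [np.float64(-82.46864247559323), np.float64(-122.4532661830993), np.float64(-171.7853496792381)]
{"slide": [0.0000, 0.0054, -0.0005], "angular": [0, 0, 0]}, {"slide": [0.0001, 0.0109, -0.0004], "angular": [0, 0, 0]}, {"slide": [0.0001, 0.0163, 0.0003], "angular": [0, 0, 0]}, {"slide": [0.0002, 0.0216, 0.0015], "angular": [0, 0, 0]}, {"slide": [0.0002, 0.0267, 0.0033], "angular": [0, 0, 0]},
```

```bash
python3 -c "
from h import *
arc(-172,-217);arc(-217,-262)
for a in range(-262,-342,-15): print(a);arc(a,a-15)"
```

```text
{"slide": [0.0001, 0.0081, -0.0005], "angular": [0, 0, 0]}, {"slide": [0.0001, 0.0163, 0.0003], "angular": [0, 0, 0]}, {"slide": [0.0002, 0.0242, 0.0023], "angular": [0, 0, 0]}, {"slide": [0.0003, 0.0316, 0.0056], "angular": [0, 0, 0]}, {"slide": [0.0004, 0.0385, 0.0100], "angular": [0, 0, 0]}, 
{"slide": [0.0001, 0.0061, 0.0054], "angular": [0, 0, 0]}, {"slide": [0.0001, 0.0113, 0.0117], "angular": [0, 0, 0]}, {"slide": [0.0002, 0.0154, 0.0187], "angular": [0, 0, 0]}, {"slide": [0.0003, 0.0184, 0.0263], "angular": [0, 0, 0]}, {"slide": [0.0004, 0.0202, 0.0343], "angular": [0, 0, 0]}, 
-262
{"slide": [0.0000, 0.0003, 0.0027], "angular": [0, 0, 0]}, {"slide": [0.0001, 0.0005, 0.0054], "angular": [0, 0, 0]}, {"slide": [0.0001, 0.0005, 0.0081], "angular": [0, 0, 0]}, {"slide": [0.0001, 0.0004, 0.0109], "angular": [0, 0, 0]}, {"slide": [0.0001, 0.0001, 0.0136], "angular": [0, 0, 0]}, 
-277
{"slide": [0.0000, -0.0004, 0.0027], "angular": [0, 0, 0]}, {"slide": [0.0000, -0.0009, 0.0054], "angular": [0, 0, 0]}, {"slide": [0.0001, -0.0016, 0.0080], "angular": [0, 0, 0]}, {"slide": [0.0001, -0
[... 622 characters left out ...]
080], "angular": [0, 0, 0]}, {"slide": [0.0001, -0.0095, 0.0097], "angular": [0, 0, 0]}, 
-322
{"slide": [0.0000, -0.0022, 0.0016], "angular": [0, 0, 0]}, {"slide": [0.0000, -0.0045, 0.0031], "angular": [0, 0, 0]}, {"slide": [0.0001, -0.0068, 0.0045], "angular": [0, 0, 0]}, {"slide": [0.0001, -0.0092, 0.0058], "angular": [0, 0, 0]}, {"slide": [0.0001, -0.0117, 0.0069], "angular": [0, 0, 0]}, 
-337
{"slide": [0.0000, -0.0025, 0.0010], "angular": [0, 0, 0]}, {"slide": [0.0000, -0.0051, 0.0019], "angular": [0, 0, 0]}, {"slide": [0.0001, -0.0077, 0.0026], "angular": [0, 0, 0]}, {"slide": [0.0001, -0.0104, 0.0032], "angular": [0, 0, 0]}, {"slide": [0.0001, -0.0131, 0.0036], "angular": [0, 0, 0]},
```

Call:
play_rows:
  steps:
    - {"slide": [0.0001,0.0081,0.0],"angular": [0,0,0]}
    - {"slide": [0.0001,0.0163,0.0013],"angular": [0,0,0]}
    - {"slide": [0.0002,0.0242,0.0033],"angular": [0,0,0]}
    - {"slide": [0.0003,0.0316,0.0066],"angular": [0,0,0]}
    - {"slide": [0.0004,0.0385,0.011],"angular": [0,0,0]}

```text
time: 8.15
ee_pos: [484.9, 50.1, 354.8]
ee_rot: [-2.712, 1.566, -2.713]
contact_force: [0.1, -2.1, 10.8]
opening: 20.5
```

Call:
play_rows:
  steps:
    - {"slide": [0.0001,0.0061,0.0054],"angular": [0,0,0]}
    - {"slide": [0.0001,0.0113,0.0117],"angular": [0,0,0]}
    - {"slide": [0.0002,0.0154,0.0187],"angular": [0,0,0]}
    - {"slide": [0.0003,0.0184,0.0263],"angular": [0,0,0]}
    - {"slide": [0.0004,0.0202,0.0343],"angular": [0,0,0]}

```text
time: 8.65
ee_pos: [518.6, 71.8, 354.5]
ee_rot: [-3.135, 1.564, -3.134]
contact_force: [-3.0, 1.0, 11.6]
opening: 20.3
```

Call:
play_rows:
  steps:
    - {"slide": [0,0,0],"angular": [0,0,0]}
    - {"slide": [0,0,0],"angular": [0,0,0]}

```text
time: 8.85
ee_pos: [519.8, 72.0, 354.6]
ee_rot: [2.866, 1.568, 2.867]
contact_force: [0.9, 1.8, 8.1]
opening: 20.6
```

```bash
cat >> h.py <<'E'
C=np.array([527.10,20.28])
def chk():
    s=read_state(); d=s["ee_pos"][:2]-C; r=np.hypot(*d); u=d/r; t=np.array([u[1],-u[0]]); F=s["contact_force"]
    print('t',s["time"],'ang',round(np.degrees(np.arctan2(d[1],d[0])),2),'r',round(r,2),'resist CW',round(-F[:2]@t,2),'radial out',round(F[:2]@u,2),'Fz',round(F[2],1),s["ee_pos"],s["opening"])
E
python3 -c "
from h import *
chk()"
```

```text
t 8.85 ang 98.0 r 52.23 resist CW -1.17 radial out 1.61 Fz 8.1 [519.82668435  72.00042977 354.59833916] 20.554847373923696
```

Call:
play_rows:
  steps:
    - {"slide": [0,0.0003,0.0027],"angular": [0,0,0]}
    - {"slide": [0.0001,0.0005,0.0054],"angular": [0,0,0]}
    - {"slide": [0.0001,0.0005,0.0081],"angular": [0,0,0]}
    - {"slide": [0.0001,0.0004,0.0109],"angular": [0,0,0]}
    - {"slide": [0.0001,0.0001,0.0136],"angular": [0,0,0]}

```text
time: 9.35
ee_pos: [532.4, 72.4, 354.4]
ee_rot: [2.973, 1.565, 2.974]
contact_force: [-1.4, 1.8, 10.1]
opening: 20.4
```

```bash
python3 -c "
from h import *
chk()"
```

```text
t 9.35 ang 84.23 r 52.42 resist CW 1.54 radial out 1.64 Fz 10.1 [532.37425587  72.43041358 354.4015359 ] 20.386933831971476
```

Call:
play_rows:
  steps:
    - {"slide": [0,-0.0004,0.0027],"angular": [0,0,0]}
    - {"slide": [0,-0.0009,0.0054],"angular": [0,0,0]}
    - {"slide": [0.0,-0.0016,0.008],"angular": [0,0,0]}
    - {"slide": [0.0,-0.0024,0.0106],"angular": [0,0,0]}
    - {"slide": [0.0,-0.0034,0.0131],"angular": [0,0,0]}

```text
time: 9.85
ee_pos: [545.7, 69.5, 354.3]
ee_rot: [2.816, 1.566, 2.817]
contact_force: [-0.5, 2.3, 8.2]
opening: 20.4
```

```bash
python3 -c "
from h import *
chk()"
```

```text
t 9.85 ang 69.3 r 52.6 resist CW 1.34 radial out 2.0 Fz 8.2 [545.69620791  69.48296132 354.33389504] 20.398444106738435
```

Call:
play_rows:
  steps:
    - {"slide": [0,-0.0011,0.0025],"angular": [0,0,0]}
    - {"slide": [0,-0.0023,0.0049],"angular": [0,0,0]}
    - {"slide": [0.0001,-0.0036,0.0073],"angular": [0,0,0]}
    - {"slide": [0.0001,-0.0051,0.0096],"angular": [0,0,0]}
    - {"slide": [0.0001,-0.0067,0.0118],"angular": [0,0,0]}

```text
time: 10.35
ee_pos: [557.9, 63.1, 354.2]
ee_rot: [2.612, 1.567, 2.614]
contact_force: [-0.2, 3.7, 8.9]
opening: 20.7
```

```bash
python3 -c "
from h import *
chk()"
```

```text
t 10.35 ang 54.28 r 52.7 resist CW 2.29 radial out 2.88 Fz 8.9 [557.86934312  63.06455783 354.24098061] 20.65466023867836
```

Call:
play_rows:
  steps:
    - {"slide": [0,-0.0017,0.0021],"angular": [0,0,0]}
    - {"slide": [0.0001,-0.0035,0.0042],"angular": [0,0,0]}
    - {"slide": [0.0001,-0.0054,0.0061],"angular": [0,0,0]}
    - {"slide": [0.0001,-0.0074,0.008],"angular": [0,0,0]}
    - {"slide": [0.0001,-0.0095,0.0097],"angular": [0,0,0]}

```text
time: 10.85
ee_pos: [567.9, 53.6, 354.2]
ee_rot: [2.381, 1.568, 2.382]
contact_force: [1.5, 4.7, 6.8]
opening: 20.5
```

```bash
python3 -c "
from h import *
chk()"
```

```text
t 10.85 ang 39.21 r 52.72 resist CW 2.72 radial out 4.16 Fz 6.8 [567.94638014  53.60435393 354.17000526] 20.54947111041181
```

Call:
play_rows:
  steps:
    - {"slide": [0,-0.0021,0.0019],"angular": [0,0,0]}
    - {"slide": [0,-0.0042,0.0037],"angular": [0,0,0]}
    - {"slide": [0.0001,-0.0064,0.0052],"angular": [0,0,0]}
    - {"slide": [0.0001,-0.0087,0.0066],"angular": [0,0,0]}
    - {"slide": [0.0001,-0.0112,0.0077],"angular": [0,0,0]}

```text
time: 11.35
ee_pos: [575.5, 41.9, 354.0]
ee_rot: [2.639, 1.567, 2.64]
contact_force: [0.8, 3.4, 6.5]
opening: 20.6
```

```bash
python3 -c "
from h import *
chk()"
```

```text
t 11.35 ang 24.13 r 53.0 resist CW 2.77 radial out 2.16 Fz 6.5 [575.46841807  41.94299445 353.98877957] 20.58108055466393
```

Call:
play_rows:
  steps:
    - {"slide": [0,-0.0025,0.001],"angular": [0,0,0]}
    - {"slide": [0,-0.0051,0.0019],"angular": [0,0,0]}
    - {"slide": [0.0001,-0.0077,0.0026],"angular": [0,0,0]}
    - {"slide": [0.0001,-0.0104,0.0032],"angular": [0,0,0]}
    - {"slide": [0.0001,-0.0131,0.0036],"angular": [0,0,0]}

```text
time: 11.85
ee_pos: [579.3, 28.7, 353.9]
ee_rot: [2.493, 1.568, 2.494]
contact_force: [1.1, 3.2, 5.5]
opening: 20.6
```

```bash
python3 -c "
from h import *
chk()
for a in (8,-7,-22,-37,-52,-67,-82,-97): print(a);arc(a,a-15)"
```

```text
t 11.85 ang 9.2 r 52.9 resist CW 2.98 radial out 1.61 Fz 5.5 [579.3229587   28.73558864 353.87727538] 20.579227650184876
8
{"slide": [0.0000, -0.0027, 0.0003], "angular": [0, 0, 0]}, {"slide": [0.0001, -0.0054, 0.0005], "angular": [0, 0, 0]}, {"slide": [0.0001, -0.0081, 0.0005], "angular": [0, 0, 0]}, {"slide": [0.0001, -0.0109, 0.0004], "angular": [0, 0, 0]}, {"slide": [0.0001, -0.0136, 0.0001], "angular": [0, 0, 0]}, 
-7
{"slide": [0.0000, -0.0027, -0.0004], "angular": [0, 0, 0]}, {"slide": [0.0001, -0.0054, -0.0009], "angular": [0, 0, 0]}, {"slide": [0.0001, -0.0080, -0.0016], "angular": [0, 0, 0]}, {"slide": [0.0001, -0.0106, -0.0024], "angular": [0, 0, 0]}, {"slide": [0.0001, -0.0131, -0.0034], "angular": [0, 0, 0]}, 
-22
{"slide": [0.0000, -0.0025, -0.0011], "angular": [0, 0, 0]}, {"slide": [0.0001, -0.0049, -0.0023], "angular": [0, 0, 0]}, {"slide": [0.0001, -0.0073, -0.0036], "angular": [0, 0, 0]}, {"slide": [0.0001, -0.0096, -0.0051], "angular": [0, 0, 0]}, {"slide": [0.0001, -0.0118, -0.0067], "angular": [0, 0, 0]}, 
-37
{"slide": [0.0000, -0.0021, -0.0017], "angular": [0, 
[... 786 characters left out ...]
, "angular": [0, 0, 0]}, {"slide": [0.0001, -0.0036, -0.0131], "angular": [0, 0, 0]}, 
-82
{"slide": [0.0000, -0.0003, -0.0027], "angular": [0, 0, 0]}, {"slide": [0.0000, -0.0005, -0.0054], "angular": [0, 0, 0]}, {"slide": [0.0001, -0.0005, -0.0081], "angular": [0, 0, 0]}, {"slide": [0.0001, -0.0004, -0.0109], "angular": [0, 0, 0]}, {"slide": [0.0001, -0.0001, -0.0136], "angular": [0, 0, 0]}, 
-97
{"slide": [0.0000, 0.0004, -0.0027], "angular": [0, 0, 0]}, {"slide": [0.0001, 0.0009, -0.0054], "angular": [0, 0, 0]}, {"slide": [0.0001, 0.0016, -0.0080], "angular": [0, 0, 0]}, {"slide": [0.0001, 0.0024, -0.0106], "angular": [0, 0, 0]}, {"slide": [0.0001, 0.0034, -0.0131], "angular": [0, 0, 0]},
```

Call:
play_rows:
  steps:
    - {"slide": [0,-0.0027,0.0003],"angular": [0,0,0]}
    - {"slide": [0.0001,-0.0054,0.0005],"angular": [0,0,0]}
    - {"slide": [0.0001,-0.0081,0.0005],"angular": [0,0,0]}
    - {"slide": [0.0001,-0.0109,0.0004],"angular": [0,0,0]}
    - {"slide": [0.0001,-0.0136,0.0001],"angular": [0,0,0]}

```text
time: 12.35
ee_pos: [579.6, 15.0, 353.8]
ee_rot: [2.413, 1.569, 2.414]
contact_force: [2.2, 2.5, 5.1]
opening: 20.7
```

Call:
play_rows:
  steps:
    - {"slide": [0,-0.0027,-0.0004],"angular": [0,0,0]}
    - {"slide": [0.0001,-0.0054,-0.0009],"angular": [0,0,0]}
    - {"slide": [0.0001,-0.008,-0.0016],"angular": [0,0,0]}
    - {"slide": [0.0001,-0.0106,-0.0024],"angular": [0,0,0]}
    - {"slide": [0.0001,-0.0131,-0.0034],"angular": [0,0,0]}

```text
time: 12.85
ee_pos: [577.4, 6.0, 353.8]
ee_rot: [1.253, 1.563, 1.256]
contact_force: [5.8, 13.6, 2.3]
opening: 20.4
```

```bash
python3 -c "
from h import *
chk()"
```

```text
t 12.85 ang -15.79 r 52.32 resist CW 14.67 radial out 1.92 Fz 2.3 [577.44544652   6.04458127 353.83420599] 20.438943743012356
```

Call:
play_rows:
  steps:
    - {"slide": [0,0,0],"angular": [0,0,0]}
    - {"slide": [0,0,0],"angular": [0,0,0]}
    - {"slide": [0,0,0],"angular": [0,0,0]}

```text
time: 13.15
ee_pos: [577.5, 6.3, 353.8]
ee_rot: [1.255, 1.563, 1.259]
contact_force: [5.0, 9.7, 1.9]
opening: 20.3
```

```bash
python3 -c "
from h import *
chk()"
```

```text
t 13.15 ang -15.51 r 52.33 resist CW 10.7 radial out 2.17 Fz 1.9 [577.52613868   6.2826942  353.8096426 ] 20.2873196713467
```

Call:
play_rows:
  steps:
    - {"slide": [0,-0.001,-0.0003],"angular": [0,0,0]}
    - {"slide": [0,-0.002,-0.0006],"angular": [0,0,0]}
    - {"slide": [0,-0.002,-0.0006],"angular": [0,0,0]}
    - {"slide": [0,-0.002,-0.0006],"angular": [0,0,0]}

```text
time: 13.55
ee_pos: [577.3, 5.9, 353.8]
ee_rot: [1.214, 1.561, 1.219]
contact_force: [6.4, 12.9, 1.4]
opening: 20.8
```

```bash
python3 -c "
from h import *
chk()
for a in (-18,27,72,117,162,-153,-108,-63): print(a);arc(a,a+45)"
```

```text
t 13.55 ang -16.03 r 52.23 resist CW 14.19 radial out 2.63 Fz 1.4 [577.30140462   5.85321541 353.82426965] 20.792334657604183
-18
{"slide": [-0.0001, 0.0079, 0.0019], "angular": [0, 0, 0]}, {"slide": [-0.0001, 0.0161, 0.0025], "angular": [0, 0, 0]}, {"slide": [-0.0002, 0.0242, 0.0019], "angular": [0, 0, 0]}, {"slide": [-0.0003, 0.0321, 0.0000], "angular": [0, 0, 0]}, {"slide": [-0.0004, 0.0397, -0.0031], "angular": [0, 0, 0]}, 
27
{"slide": [-0.0001, 0.0070, -0.0043], "angular": [0, 0, 0]}, {"slide": [-0.0001, 0.0132, -0.0096], "angular": [0, 0, 0]}, {"slide": [-0.0002, 0.0185, -0.0158], "angular": [0, 0, 0]}, {"slide": [-0.0003, 0.0227, -0.0227], "angular": [0, 0, 0]}, {"slide": [-0.0004, 0.0258, -0.0303], "angular": [0, 0, 0]}, 
72
{"slide": [-0.0001, 0.0019, -0.0079], "angular": [0, 0, 0]}, {"slide": [-0.0001, 0.0025, -0.0161], "angular": [0, 0, 0]}, {"slide": [-0.0002, 0.0019, -0.0242], "angular": [0, 0, 0]}, {"slide": [-0.0003, 0.0000, -0.0321], "angular": [0, 0, 0]}, {"slide": [-0.0004, -0.0031, -0.0397], "angular": [0, 0, 0]}, 
117
{"slide": [-0.0001, -0.0043, -0.0070], "angul
[... 803 characters left out ...]
], "angular": [0, 0, 0]}, {"slide": [-0.0004, -0.0258, 0.0303], "angular": [0, 0, 0]}, 
-108
{"slide": [-0.0001, -0.0019, 0.0079], "angular": [0, 0, 0]}, {"slide": [-0.0001, -0.0025, 0.0161], "angular": [0, 0, 0]}, {"slide": [-0.0002, -0.0019, 0.0242], "angular": [0, 0, 0]}, {"slide": [-0.0003, 0.0000, 0.0321], "angular": [0, 0, 0]}, {"slide": [-0.0004, 0.0031, 0.0397], "angular": [0, 0, 0]}, 
-63
{"slide": [-0.0001, 0.0043, 0.0070], "angular": [0, 0, 0]}, {"slide": [-0.0001, 0.0096, 0.0132], "angular": [0, 0, 0]}, {"slide": [-0.0002, 0.0158, 0.0185], "angular": [0, 0, 0]}, {"slide": [-0.0003, 0.0227, 0.0227], "angular": [0, 0, 0]}, {"slide": [-0.0004, 0.0303, 0.0258], "angular": [0, 0, 0]},
```

Call:
play_rows:
  steps:
    - {"slide": [-0.0001,0.0079,0.0019],"angular": [0,0,0]}
    - {"slide": [-0.0001,0.0161,0.0025],"angular": [0,0,0]}
    - {"slide": [-0.0002,0.0242,0.0019],"angular": [0,0,0]}
    - {"slide": [-0.0003,0.0321,0.0],"angular": [0,0,0]}
    - {"slide": [-0.0004,0.0397,-0.0031],"angular": [0,0,0]}

```text
time: 14.05
ee_pos: [575.2, 37.9, 354.4]
ee_rot: [-0.096, 1.563, -0.098]
contact_force: [9.9, -0.2, -1.8]
opening: 20.4
```

```bash
cat >> h.py <<'E'
def chk():
    s=read_state(); M=R.from_euler('xyz',s["ee_rot"]).as_matrix(); g=s["ee_pos"]+155*M[:,0]; d=g[:2]-C; r=np.hypot(*d); u=d/r; t=np.array([u[1],-u[0]]); F=s["contact_force"]
    print('t',s["time"],'grasp ang',round(np.degrees(np.arctan2(d[1],d[0])),2),'r',round(r,2),'resist CW',round(-F[:2]@t,2),'radial out',round(F[:2]@u,2),'Fz',round(F[2],1),np.round(g,1),s["opening"])
E
python3 -c "
from h import *
chk()
M=R.from_euler('xyz',[1.214,1.561,1.219]).as_matrix();g=np.array([577.3,5.85])+155*M[:2,0];d=g-C;print('at seat',M[:,0],np.degrees(np.arctan2(d[1],d[0])),np.hypot(*d))
M=R.from_euler('xyz',[2.413,1.569,2.414]).as_matrix();g=np.array([579.6,15.0])+155*M[:2,0];d=g-C;print('before',np.degrees(np.arctan2(d[1],d[0])),np.hypot(*d))"
```

```text
t 14.05 grasp ang 19.51 r 52.29 resist CW -3.52 radial out 9.27 Fz -1.8 [576.4  37.7 199.4] 20.354207700922707
at seat [ 0.00337561  0.00919621 -0.99995202] -14.379947119135744 52.36376909198446
before -5.564771019445102 52.53968272375991
```

Call:
play_rows:
  steps:
    - {"slide": [-0.0001,0.008,-0.0033],"angular": [0,0,0]}
    - {"slide": [-0.0001,0.0142,-0.0086],"angular": [0,0,0]}
    - {"slide": [-0.0002,0.0195,-0.0148],"angular": [0,0,0]}
    - {"slide": [-0.0003,0.0237,-0.0217],"angular": [0,0,0]}
    - {"slide": [-0.0004,0.0268,-0.0293],"angular": [0,0,0]}

```text
time: 14.55
ee_pos: [545.0, 68.4, 354.7]
ee_rot: [0.685, 1.564, 0.686]
contact_force: [4.7, 6.9, 1.6]
opening: 20.5
```

Call:
play_rows:
  steps:
    - {"slide": [-0.0001,0.0019,-0.0079],"angular": [0,0,0]}
    - {"slide": [-0.0001,0.0025,-0.0161],"angular": [0,0,0]}
    - {"slide": [-0.0002,0.0019,-0.0242],"angular": [0,0,0]}
    - {"slide": [-0.0003,0.0,-0.0321],"angular": [0,0,0]}
    - {"slide": [-0.0004,-0.0031,-0.0397],"angular": [0,0,0]}

```text
time: 15.05
ee_pos: [502.7, 65.3, 354.9]
ee_rot: [2.233, 1.566, 2.236]
contact_force: [-0.5, 6.6, 6.9]
opening: 20.2
```

```bash
python3 -c "
from h import *
chk()"
```

```text
t 15.05 grasp ang 118.6 r 51.98 resist CW -2.78 radial out 6.05 Fz 6.9 [502.2  65.9 199.9] 20.219531865824884
```

Call:
play_rows:
  steps:
    - {"slide": [-0.0001,-0.0037,-0.0078],"angular": [0,0,0]}
    - {"slide": [-0.0001,-0.009,-0.014],"angular": [0,0,0]}
    - {"slide": [-0.0002,-0.0152,-0.0193],"angular": [0,0,0]}
    - {"slide": [-0.0003,-0.0221,-0.0235],"angular": [0,0,0]}
    - {"slide": [-0.0004,-0.0297,-0.0266],"angular": [0,0,0]}

```text
time: 15.55
ee_pos: [476.9, 32.7, 355.2]
ee_rot: [1.9, 1.57, 1.9]
contact_force: [2.8, 3.0, 3.0]
opening: 20.1
```

Call:
play_rows:
  steps:
    - {"slide": [-0.0001,-0.0079,-0.0019],"angular": [0,0,0]}
    - {"slide": [-0.0001,-0.0161,-0.0025],"angular": [0,0,0]}
    - {"slide": [-0.0002,-0.0242,-0.0019],"angular": [0,0,0]}
    - {"slide": [-0.0003,-0.0321,0.0],"angular": [0,0,0]}
    - {"slide": [-0.0004,-0.0397,0.0031],"angular": [0,0,0]}

```text
time: 16.05
ee_pos: [481.9, -6.4, 355.6]
ee_rot: [0.504, 1.566, 0.504]
contact_force: [8.2, 7.4, -1.3]
opening: 20.5
```

```bash
python3 -c "
from h import *
chk()"
```

```text
t 16.05 grasp ang -149.41 r 51.7 resist CW -2.2 radial out -10.85 Fz -1.3 [482.6  -6.  200.6] 20.532802015787226
```

Call:
play_rows:
  steps:
    - {"slide": [-0.0001,-0.0062,0.0058],"angular": [0,0,0]}
    - {"slide": [-0.0001,-0.0122,0.0111],"angular": [0,0,0]}
    - {"slide": [-0.0002,-0.0175,0.0173],"angular": [0,0,0]}
    - {"slide": [-0.0003,-0.0217,0.0242],"angular": [0,0,0]}
    - {"slide": [-0.0004,-0.0248,0.0318],"angular": [0,0,0]}

```text
time: 16.55
ee_pos: [511.8, -29.8, 355.7]
ee_rot: [2.29, 1.565, 2.291]
contact_force: [0.6, 9.1, 7.3]
opening: 20.5
```

Call:
play_rows:
  steps:
    - {"slide": [-0.0001,-0.0014,0.0079],"angular": [0,0,0]}
    - {"slide": [-0.0001,-0.002,0.0161],"angular": [0,0,0]}
    - {"slide": [-0.0002,-0.0014,0.0242],"angular": [0,0,0]}
    - {"slide": [-0.0003,0.0005,0.0321],"angular": [0,0,0]}
    - {"slide": [-0.0004,0.0036,0.0397],"angular": [0,0,0]}

```text
time: 17.05
ee_pos: [549.5, -27.9, 355.9]
ee_rot: [2.935, 1.561, 2.934]
contact_force: [-4.5, 4.2, 10.2]
opening: 20.8
```

```bash
python3 -c "
from h import *
chk()"
```

```text
t 17.05 grasp ang -66.44 r 52.22 resist CW -2.5 radial out -5.64 Fz 10.2 [548.  -27.6 200.9] 20.84478090723686
```

Call:
play_rows:
  steps:
    - {"slide": [-0.0001,0.0049,0.0068],"angular": [0,0,0]}
    - {"slide": [-0.0001,0.0102,0.013],"angular": [0,0,0]}
    - {"slide": [-0.0002,0.0164,0.0183],"angular": [0,0,0]}
    - {"slide": [-0.0003,0.0233,0.0225],"angular": [0,0,0]}
    - {"slide": [-0.0004,0.0309,0.0256],"angular": [0,0,0]}

```text
time: 17.55
ee_pos: [576.1, -0.2, 356.5]
ee_rot: [-2.673, 1.564, -2.675]
contact_force: [-1.0, -2.9, 7.5]
opening: 20.1
```

Call:
play_rows:
  steps:
    - {"slide": [-0.0001,0.0079,0.0019],"angular": [0,0,0]}
    - {"slide": [-0.0001,0.0161,0.0025],"angular": [0,0,0]}
    - {"slide": [-0.0002,0.0242,0.0019],"angular": [0,0,0]}
    - {"slide": [-0.0003,0.0321,0.0],"angular": [0,0,0]}
    - {"slide": [-0.0004,0.0397,-0.0031],"angular": [0,0,0]}

```text
time: 18.05
ee_pos: [575.1, 41.1, 357.2]
ee_rot: [-0.524, 1.568, -0.526]
contact_force: [5.5, -1.1, 2.4]
opening: 20.6
```

```bash
python3 -c "
from h import *
chk()"
```

```text
t 18.05 grasp ang 23.09 r 52.55 resist CW -3.15 radial out 4.62 Fz 2.4 [575.4  40.9 202.2] 20.594171472157427
```

Wheel is now just over one turn open; second turn.

Call:
play_rows:
  steps:
    - {"slide": [-0.0001,0.0075,-0.0035],"angular": [0,0,0]}
    - {"slide": [-0.0001,0.0137,-0.0088],"angular": [0,0,0]}
    - {"slide": [-0.0002,0.019,-0.015],"angular": [0,0,0]}
    - {"slide": [-0.0003,0.0232,-0.0219],"angular": [0,0,0]}
    - {"slide": [-0.0004,0.0263,-0.0295],"angular": [0,0,0]}

```text
time: 18.55
ee_pos: [544.4, 69.6, 357.6]
ee_rot: [1.306, 1.57, 1.307]
contact_force: [3.7, 2.0, 3.5]
opening: 20.6
```

Call:
play_rows:
  steps:
    - {"slide": [-0.0001,0.0019,-0.0079],"angular": [0,0,0]}
    - {"slide": [-0.0001,0.0025,-0.0161],"angular": [0,0,0]}
    - {"slide": [-0.0002,0.0019,-0.0242],"angular": [0,0,0]}
    - {"slide": [-0.0003,0.0,-0.0321],"angular": [0,0,0]}
    - {"slide": [-0.0004,-0.0031,-0.0397],"angular": [0,0,0]}

```text
time: 19.05
ee_pos: [503.6, 66.4, 357.9]
ee_rot: [2.687, 1.568, 2.688]
contact_force: [1.9, 2.8, 5.3]
opening: 20.6
```

```bash
python3 -c "
from h import *
chk()"
```

```text
t 19.05 grasp ang 117.3 r 52.11 resist CW -2.95 radial out 1.63 Fz 5.3 [503.2  66.6 202.9] 20.642484720530575
```

Call:
play_rows:
  steps:
    - {"slide": [-0.0001,-0.0043,-0.007],"angular": [0,0,0]}
    - {"slide": [-0.0001,-0.0096,-0.0132],"angular": [0,0,0]}
    - {"slide": [-0.0002,-0.0158,-0.0185],"angular": [0,0,0]}
    - {"slide": [-0.0003,-0.0227,-0.0227],"angular": [0,0,0]}
    - {"slide": [-0.0004,-0.0303,-0.0258],"angular": [0,0,0]}

```text
time: 19.55
ee_pos: [477.8, 34.9, 358.2]
ee_rot: [3.035, 1.568, 3.035]
contact_force: [4.2, 1.0, 3.6]
opening: 20.8
```

Call:
play_rows:
  steps:
    - {"slide": [-0.0001,-0.0079,-0.0019],"angular": [0,0,0]}
    - {"slide": [-0.0001,-0.0161,-0.0025],"angular": [0,0,0]}
    - {"slide": [-0.0002,-0.0242,-0.0019],"angular": [0,0,0]}
    - {"slide": [-0.0003,-0.0321,0.0],"angular": [0,0,0]}
    - {"slide": [-0.0004,-0.0397,0.0031],"angular": [0,0,0]}

```text
time: 20.05
ee_pos: [482.2, -4.9, 358.5]
ee_rot: [2.625, 1.569, 2.626]
contact_force: [2.3, 4.8, 2.8]
opening: 20.2
```

```bash
python3 -c "
from h import *
chk()"
```

```text
t 20.05 grasp ang -150.92 r 51.54 resist CW -3.06 radial out -4.29 Fz 2.8 [482.1  -4.8 203.5] 20.22875330804317
```

Call:
play_rows:
  steps:
    - {"slide": [-0.0001,-0.0067,0.0049],"angular": [0,0,0]}
    - {"slide": [-0.0001,-0.0127,0.0102],"angular": [0,0,0]}
    - {"slide": [-0.0002,-0.018,0.0164],"angular": [0,0,0]}
    - {"slide": [-0.0003,-0.0222,0.0233],"angular": [0,0,0]}
    - {"slide": [-0.0004,-0.0253,0.0309],"angular": [0,0,0]}

```text
time: 20.55
ee_pos: [513.0, -29.6, 358.8]
ee_rot: [2.755, 1.567, 2.755]
contact_force: [-0.5, 6.8, 6.4]
opening: 20.4
```

Call:
play_rows:
  steps:
    - {"slide": [-0.0001,-0.0016,0.0079],"angular": [0,0,0]}
    - {"slide": [-0.0001,-0.0022,0.0161],"angular": [0,0,0]}
    - {"slide": [-0.0002,-0.0016,0.0242],"angular": [0,0,0]}
    - {"slide": [-0.0003,0.0003,0.0321],"angular": [0,0,0]}
    - {"slide": [-0.0004,0.0034,0.0397],"angular": [0,0,0]}

```text
time: 21.05
ee_pos: [551.3, -26.7, 359.0]
ee_rot: [3.056, 1.562, 3.056]
contact_force: [-5.4, 3.3, 9.3]
opening: 20.5
```

Call:
play_rows:
  steps:
    - {"slide": [0,0,0],"angular": [0,0,0]}
    - {"slide": [0,0,0],"angular": [0,0,0]}

```text
time: 21.25
ee_pos: [552.3, -26.0, 359.1]
ee_rot: [2.857, 1.566, 2.858]
contact_force: [-2.0, 4.9, 6.2]
opening: 20.5
```

```bash
python3 -c "
from h import *
chk(); arc(-64,-11)"
```

```text
t 21.25 grasp ang -62.03 r 52.14 resist CW 0.57 radial out -5.25 Fz 6.2 [551.6 -25.8 204.1] 20.547798464054132
{"slide": [-0.0001, 0.0050, 0.0082], "angular": [0, 0, 0]}, {"slide": [-0.0002, 0.0114, 0.0154], "angular": [0, 0, 0]}, {"slide": [-0.0003, 0.0190, 0.0212], "angular": [0, 0, 0]}, {"slide": [-0.0004, 0.0276, 0.0256], "angular": [0, 0, 0]}, {"slide": [-0.0004, 0.0368, 0.0282], "angular": [0, 0, 0]},
```

Call:
play_rows:
  steps:
    - {"slide": [-0.0001,0.0053,0.0082],"angular": [0,0,0]}
    - {"slide": [-0.0002,0.0117,0.0152],"angular": [0,0,0]}
    - {"slide": [-0.0003,0.0193,0.021],"angular": [0,0,0]}
    - {"slide": [-0.0004,0.0279,0.0254],"angular": [0,0,0]}
    - {"slide": [-0.0004,0.0371,0.028],"angular": [0,0,0]}

```text
time: 21.75
ee_pos: [579.4, 7.9, 359.4]
ee_rot: [-2.734, 1.562, -2.736]
contact_force: [-3.3, -2.5, 9.1]
opening: 20.7
```

Call:
play_rows:
  steps:
    - {"slide": [0,0,0],"angular": [0,0,0]}
    - {"slide": [0,0,0],"angular": [0,0,0]}
    - {"slide": [0,0,0],"angular": [0,0,0]}
    - {"slide": [0,0,0],"angular": [0,0,0]}

```text
time: 22.15
ee_pos: [579.7, 9.7, 359.5]
ee_rot: [-3.04, 1.564, -3.041]
contact_force: [-2.3, 2.1, 8.1]
opening: 20.6
```

```bash
python3 - <<'E'
from h import *
chk()
for n in ("scene","side"):
    f=grab_frame(n)
    for t in ["spanner","timer","oil_bottle"]:
        m=outline_of(t,f)
        if m: print(n,t,np.round(np.median(cloud(f,m[0]["mask"]),0)))
    m=outline_of("handwheel",f)
    if m:
        c=cloud(f,m[0]["mask"]); r=np.hypot(*(c[:,:2]-C).T); c=c[(r>44)&(r<56)&(c[:,2]>155)&(c[:,2]<190)]; print(n,'rim z',np.percentile(c[:,2],[50,90,98]))
    cv2.imwrite("pics/f_%s.png"%n,cv2.resize(f["pixels"][100:330,130:360],None,fx=2,fy=2))
E
```

```text
t 22.15 grasp ang -11.73 r 52.68 resist CW 1.56 radial out -2.65 Fz 8.1 [578.7   9.6 204.5] 20.566540562778403
scene spanner [431.  98.   4.]
scene timer [367. -39.  17.]
scene oil_bottle [ 467. -140.   45.]
scene rim z [170.05566203 172.01712034 181.84654298]
side spanner [433. 101.   3.]
side timer [376. -43.  16.]
side oil_bottle [ 478. -145.   53.]
side rim z [169.6253767  171.3211461  175.09732662]
```

View pics/f_side.png

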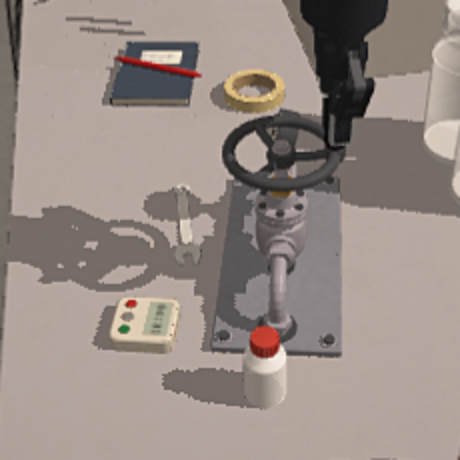

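Call:
play_rows:
  steps:
    - {"slide": [0,0.002,0.0003],"angular": [0,0,0]}
    - {"slide": [0,0.0035,0.0005],"angular": [0,0,0]}
    - {"slide": [0,0.0035,0.0005],"angular": [0,0,0]}
    - {"slide": [0,0.0035,0.0005],"angular": [0,0,0]}
    - {"slide": [0,0.0035,0.0005],"angular": [0,0,0]}

```text
time: 23.15
ee_pos: [580.0, 11.4, 359.5]
ee_rot: [-2.725, 1.563, -2.727]
contact_force: [-3.6, -1.9, 8.9]
opening: 20.6
```

Call:
play_rows:
  steps:
    - {"slide": [0,0,0],"angular": [0,0,0]}
    - {"slide": [0,0,0],"angular": [0,0,0]}
    - {"slide": [0,0,0],"angular": [0,0,0]}
    - {"slide": [0,0,0],"angular": [0,0,0]}
    - {"slide": [0,0,0],"angular": [0,0,0]}

```text
time: 23.65
ee_pos: [580.0, 11.4, 359.5]
ee_rot: [-2.726, 1.563, -2.728]
contact_force: [-3.1, -1.1, 8.0]
opening: 20.4
```

```bash
python3 - <<'E'
from h import *
chk(); f=grab_frame("wrist"); f=grab_frame("wrist"); chk()
r=spot_point("crank_handle",f); print(r and r[0])
cv2.imwrite("pics/g.png",f["pixels"])
E
```

```text
t 23.65 grasp ang -10.22 r 52.7 resist CW -1.59 radial out -2.83 Fz 8.0 [579.   10.9 204.5] 20.396892295024468
t 23.75 grasp ang -10.23 r 52.68 resist CW -0.3 radial out -3.62 Fz 7.6 [578.9  10.9 204.5] 20.363906823105715
{'at': [262.1, 252.8], 'p': 0.97}
```

View pics/g.png

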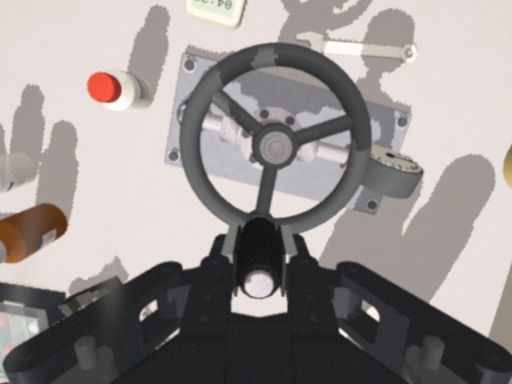

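```bash
python3 -c "
from h import *
print(job_done())"
```

```text
the job is handed in; nothing more can be done
None
```

I closed the valve onto its seat, opened it two full turns and handed the job in at about 24 s, with the gripper still holding the crank handle. The hand-in reports no verdict.

- **Closing:** I gripped the handle at 70 N and wound it about 0.8 turn clockwise. Resistance then rose from about 3 N to 14 N, with the grip point at about -14° around the wheel. Taking the stated seat stiffness, that puts first contact at roughly -8° to -9.5°.
- **Opening:** I wound it counter-clockwise and counted two turns. The grip point ended steady at -10.2°, about 1–2° short of two turns against the 24° allowed.
- **Height check:** the wheel rim rose about 3.5 mm from its starting height in the camera, against about 3.6 mm expected. The cameras are only good to about 2 mm, so this is a rough check.
- **Final state:** the last wrist picture shows the handle centred between the pads with a finger opening of 20.4 mm. The sideways force was only about 3–4 N.
- **Bystanders:** the timer and oil bottle measured within about 1 mm of their starting places; the bottle was compared in the side view only. The spanner's measured middle shifted 8–10 mm. I put that down to shadow on its outline, since nothing came near it and it looks unmoved in the pictures.

One reading disagreed: a last small push at the seat gave about 7 N/mm, where about 2 N/mm was stated. I attribute that to friction and give in the arm.

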